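# Exchange a van's power module and hold the new one over its bay

### The arm

A 6-joint arm with a two-finger parallel gripper is mounted at the origin on the work surface. World frame = base frame: x ahead of the robot, y to its left, z up, the work surface at z = 0. Lengths are in m, angles in rad, forces in N, time in s.
With the tool pointing down it reaches from about 0.4 to 0.925 m from the base axis. Payload 3.4 kg.
Tool frame: the origin (TCP) lies on the centre line of the jaws, within the pads' length; the fingertips stand 14 mm ahead of it and the grasp point (between the pads) lies 5 mm behind it; z points along the fingers, y is the line along which they close (so a half turn about z gives the same grasp; the last joint's range is limited). The gripper opens to 85 mm and grips with 20 to 120 N. Pads are 22 mm wide; open, the fingers measure 114 mm over their backs; the gripper's body (76 mm by 85 mm) begins 54 mm behind the grasp point. The pads swing forward as they close: fully open they stand 13 mm farther back than shut.
Start: joints at [1.187, 0.307, 1.506, -0, 1.328, -0.073], TCP at [0.176, 0.547, 0.245] pointing down, gripper open.
Joint ranges: [-3.12, 3.12], [-1.05, 2.28], [0.14, 2.33], [-1.42, 4.57], [0.1, 2.73], [-2.68, 2.68]. Speed limits (rad/s): [2.57, 2.57, 3.14, 3.14, 3.14, 3.14].

### API

Orientations are given as a unit quaternion [w, x, y, z].
In Python, from plant import status, cams, env gives the robot as it stands.
- The arm moves only by the shell command python3 -m inch 'ROWS' [FORCE]. ROWS is JSON, a list of rows, each an object with "dp": the shift along the tool's x, y, z as a fraction of full scale, a list of three; "rotation": the turn, a rotation vector about the tool's x, y, z as a fraction of full scale, a list of three; "jaw": the opening, from -1 (shut) to 1 (fully open). A call has 1 to 20 rows; each row shifts and turns the commanded pose from where the row before left it, along the tool's axes as they then stand; what a row does not reach is not made up. Full scale, the value 1, is 0.04 m for a shift and 4 degrees for a turn. A row lasts 1/12 s, in which the tool goes at most 41.7 mm and 7.16 degrees, less where a joint would pass 70% of its speed; a pose out of reach is approached as far as the arm can. A call with a number of a shift or a turn outside -1 to 1 is refused whole. A call with a gripper value outside its range is refused whole. The fingers move at their own pace and stop on an object; FORCE is the grip in N (left out, the last holds). Time passes only in rows, so rows that do not move let the fingers close. It gives the time, the measured TCP pose, the force, the opening and the grip force at its end, in the units of the state.
- status.read_state(): the state, without advancing time (a new reading comes with each control period).
- cams.read_camera(name): name is "scene" or "top" or "wrist"; returns a dict with "img" (420x560x3 uint8, red, green, blue), "range_z" (420x560 float32, m along the optical axis (not along the pixel's ray), 0 where there is no reading), "fx", "fy", "cx", "cy" (pixels), "rvec" (rotation vector, rad) and "tvec" (3), from world to camera coordinates, as OpenCV has them. Camera axes: x right, y down, z forward; pixel columns grow to the right and rows downward; lengths in m; the calibration is good to about 2 mm. A picture is of the moment at which its call begins.
- env.close_job(): hands the job in; it is judged then, once.
The state is a dict: "clock": time; "joint_positions": joint angles; "joint_vel": joint speeds; "effort": joint torques, N m; "eef_pos": TCP position; "ee_rot": TCP orientation; "contact_force": force on the tool from outside, world axes, zero at the start; "ft_torque": the same for the moment, N m; "grip_width": finger opening in m; "finger_force": force on a finger pad.
Only numpy, scipy, OpenCV 4.12 (cv2) and the standard library are available. Lean on these libraries where they do the work, as an engineer would, in place of code of your own. Each camera call takes 0.05 s, during which the arm holds its last target. There are 200 camera calls.

### The job

Swap the power modules: stand the old one from the steel bay gently and upright in the plywood cradle, where the new, shorter one is now (the rubber mat between the upright cable ducts is free for parking a module). Then finish while still holding the new module in the gripper, upright and still, about 15 mm above the rim of the empty bay, centred over its opening and squared up with it, so that its leads can be joined underneath. Never let the new module touch the bay, do not bump the ducts, and leave everything else where it stands.

Things in the scene. Friction and masses are not known exactly. Their poses are not given: they have to be found in the camera images.
- old_module: the old power module: upright aluminium block with a rectangular footprint, 76 mm along its own x (the narrow ends are ribbed), 46 mm along its own y (two plain flat faces, the ones to grip), 110 mm tall, flat top with a thin black plate, 0.35 to 0.6 kg. Starts standing in the bay. Origin: centre of its underside, z up
- new_module: the new power module: same footprint (76 x 46 mm, own x is the long side, grip the faces across own y) but only 85 mm tall, with two brass terminal posts, 12 mm in diameter and 10 mm high, on its top 20 mm either side of the middle along x; 0.3 to 0.55 kg. Starts standing in the cradle. Origin: centre of its underside, z up
- bay: mounting bay, fixed: a dark steel flange plate 140 x 90 mm and 6 mm thick with a brass bolt near each corner, and on it a bright steel open-topped rectangular pocket; opening 84 mm (own x) by 58 mm (own y), walls 6 mm, rim 40 mm above the bench, pocket floor 6 mm above the bench. It stands left or right on the bench. Origin: middle of the flange's underside, on the bench; z up
- cradle: exchange cradle, fixed: an open-topped plywood box, outside 108 x 82 mm, opening 88 mm (own x) by 62 mm (own y), rim 30 mm and inner floor 8 mm above the bench. It stands on the other side from the bay. Origin: middle of its underside, on the bench; z up
- mat: black rubber mat, fixed flat on the bench in the middle, between the two ducts, 150 mm (own x) by 130 mm (own y), 4 mm thick, clear. Origin: centre of its underside, on the bench
- duct_a: grey slotted wiring duct standing on edge on the robot's left of the mat, fixed: 300 mm long (own x, pointing roughly away from the robot), 24 mm thick, 100 mm high; two steel foot plates 50 mm wide. Origin: middle of its underside, on the bench
- duct_b: the same duct on the robot's right of the mat
- spray: spray can, 52 mm across, 150 mm tall, standing beyond the mat; leave alone. Origin: centre of its underside
- jar: glass jar with lid, 56 mm across, 65 mm tall, on the robot's side of the mat; leave alone. Origin: centre of its underside
- driver: screwdriver lying across the far left of the bench, along its own x; leave alone
- spanner: spanner lying across the near left of the bench, along its own x; leave alone
- tape: roll of black tape lying flat, 90 mm across, 24 mm high, at the far right; leave alone. Origin: centre of its underside
- mug: white mug, 76 mm across, 90 mm tall, at the near right; leave alone. Origin: centre of its underside
- carton: cardboard carton 60 x 90 x 50 mm high, beyond the mat on the right; leave alone. Origin: centre of its underside
Mind the look-alikes: they are no part of the job. Leave any green look-alike of the new_module alone.

How it is judged:
By the outcome, as a careful person would: the job done as asked, in the order asked, and still so for the second after the job is handed in, while the arm keeps its last pose, push and grip.
It also fails if it takes over 72 s, if anything falls off the work surface, if the arm or the gripper's body presses on something with over 40 N, if the wrist force passes 120 N, or if a joint passes its speed limit or range.

## Working session

There is one attempt and no reset: what is moved stays moved. The work goes in short steps, Python scripts to look and compute and a shell command to move; the robot and the scene stay as the last step left them, time stands still between calls to the robot, and variables do not carry over. Pictures are saved under pics/ and viewed, at most 13 in all, crops included, and the job is handed in when it is done.

```bash
mkdir -p pics; ls
cat > h.py <<'E'
import numpy as np, cv2
from plant import status, cams, env
from scipy.spatial.transform import Rotation as R
def grab(n, save=None):
    c=cams.read_camera(n)
    if save: cv2.imwrite('pics/'+save, cv2.cvtColor(c['img'],cv2.COLOR_RGB2BGR))
    np.savez('last_%s.npz'%n, **{k:np.array(v) for k,v in c.items()})
    return c
def cloud(c):
    z=c['range_z'].astype(float); v,u=np.mgrid[:z.shape[0],:z.shape[1]]
    p=np.stack([(u-c['cx'])/c['fx']*z,(v-c['cy'])/c['fy']*z,z],-1)
    M=R.from_rotvec(np.array(c['rvec']).ravel()).as_matrix()
    w=(p-np.array(c['tvec']).ravel())@M
    w[z<=0]=np.nan
    return w
E
python3 - <<'E'
from h import *
for n in ('top','scene'):
    c=grab(n,n+'0.png')
s=status.read_state(); print({k:np.round(v,3) for k,v in s.items()})
E
```

```text
pics
{'clock': np.float64(0.1), 'joint_positions': array([ 1.187,  0.307,  1.508,  0.   ,  1.328, -0.073]), 'joint_vel': array([ 0.   , -0.002, -0.002,  0.002, -0.   ,  0.001]), 'effort': array([-1.0000e-03, -4.5853e+01, -2.5261e+01, -0.0000e+00,  6.0000e-03,
        0.0000e+00]), 'eef_pos': array([0.176, 0.547, 0.244]), 'ee_rot': array([-0.   ,  0.155,  0.988, -0.001]), 'contact_force': array([-0.129, -0.853, -0.902]), 'ft_torque': array([ 0.   ,  0.006, -0.036]), 'finger_force': np.float64(0.0), 'grip_width': np.float64(0.086)}
```

View pics/top0.png

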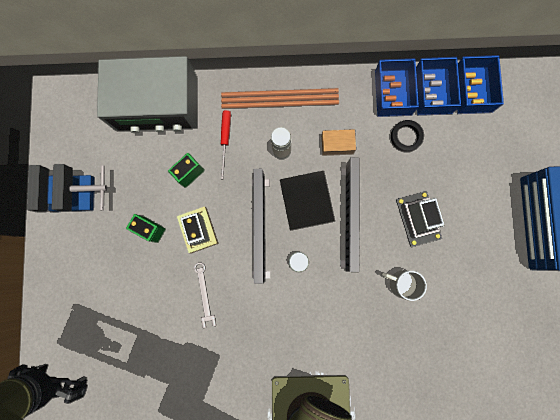

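View pics/scene0.png

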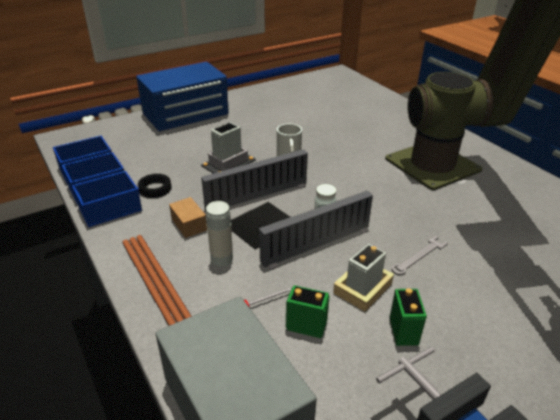

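The top view shows the new module (black top, two brass posts, aluminium sides) in the plywood cradle at (195,229). The old module is in the steel bay at (424,215), the mat is at (307,200), and the ducts are at (259,226) and (350,214). The new-module candidates are the aluminium one at (195,229) and two green look-alikes at (185,168) and (145,227). The one in the cradle fits because it isn't green and is where the task says it stands. I'll measure now and confirm with a crop.

```bash
cat > m.py <<'E'
from h import *
def rect(w,box,z0,z1):
    u0,v0,u1,v1=box; p=w[v0:v1,u0:u1].reshape(-1,3); p=p[(p[:,2]>z0)&(p[:,2]<z1)]
    r=cv2.minAreaRect((p[:,:2]*1000).astype(np.float32))
    return len(p),np.round(r[0],1),np.round(r[1],1),round(r[2],1),round(np.median(p[:,2])*1000,1)
E
python3 - <<'E'
from m import *
c=dict(np.load('last_top.npz')); w=cloud(c)
print(c['fx'],c['tvec'],-R.from_rotvec(c['rvec'].ravel()).as_matrix().T@c['tvec'].ravel())
B={'new':((170,200,225,260),.085,.097),'cradle':((170,200,225,260),.024,.034),'old':((390,180,450,250),.109,.125),'bayrim':((390,180,450,250),.034,.045),'flange':((390,180,450,250),.003,.012),'oldz':((390,180,450,250),.1,.125),
'mat':((275,165,338,235),.002,.007),'da':((245,160,275,290),.09,.11),'db':((335,150,365,280),.09,.11),'jar':((285,245,315,275),.055,.08),'spray':((265,120,295,160),.13,.16),'mug':((372,260,432,305),.08,.1),'greenL':((120,205,170,245),.06,.12),'greenU':((165,145,205,190),.06,.12)}
for k,b in B.items(): print(k,*rect(w,*b))
i=c['img']
a=cv2.resize(i[195:265,160:235],None,fx=5,fy=5,interpolation=cv2.INTER_CUBIC)
b=cv2.resize(i[180:250,385:460],None,fx=5,fy=5,interpolation=cv2.INTER_CUBIC)
cv2.imwrite('pics/crop.png',cv2.cvtColor(np.hstack([a,b]),cv2.COLOR_RGB2BGR))
E
```

```text
445.0189229174692 [0.08461043 0.55848273 1.18760512] [0.40405809 0.0402005  1.25083524]
new 421 [505.9 297.5] [75.5 46. ] 16.5 93.4
cradle 419 [507.2 298.6] [108.4  83. ] 18.1 29.8
old 534 [ 522.1 -320.5] [75.2 47.4] 14.5 116.9
bayrim 238 [ 520.7 -317.9] [96.6 71.3] 14.9 39.7
flange 919 [ 533.1 -323.3] [165.6 197.5] 86.9 5.5
oldz 578 [ 522.6 -320.2] [76.  48.6] 13.5 116.6
mat 2031 [585.9  -7.5] [177.  197.9] 88.1 4.0
da 1067 [508.  122.2] [ 23.8 297.8] 88.8 100.1
db 1086 [ 531.5 -127.3] [ 26.7 298.2] 87.0 100.0
jar 269 [410.   20.7] [45.1 47.3] 88.1 65.0
spray 329 [727.2  57.4] [48.4 49.4] 32.2 149.7
mug 204 [ 342.2 -264.8] [75.5 75.4] 22.7 89.2
greenL 529 [512.7 433.8] [77.3 46.4] 59.7 85.4
greenU 535 [670.8 323. ] [47.4 75.4] 42.0 85.4
```

View pics/crop.png

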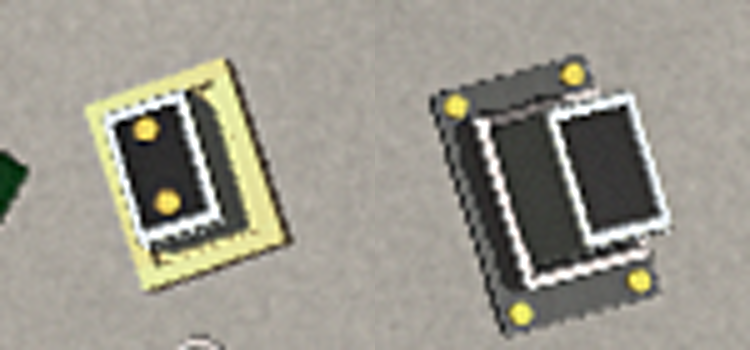

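The crop confirms it. On the left is the aluminium module with two brass posts in the cradle, at crop (145,128) and (167,200); it isn't green. On the right is the old module, with a plain black top and no posts, in the bay. Sizes match the spec: 75.5x46, posts and top near 93, bay rim 96.6x71.3. Next I'll measure the mat and set up a delta calculator.

```bash
cat >> m.py <<'E'
def plan(xyz,yaw):
    """yaw (deg) of the object's own x; tool y along object y (mod 180). Gives turn units, then dp units after the turn."""
    s=status.read_state(); q=s['ee_rot']; T=R.from_quat([q[1],q[2],q[3],q[0]])
    ty=T.as_matrix()[:,1]; cur=np.degrees(np.arctan2(ty[1],ty[0]))
    d=(yaw+90-cur+90)%180-90
    ex=lambda a:np.array([[np.cos(a-np.pi/2),np.cos(a),0],[np.sin(a-np.pi/2),np.sin(a),0]])
    y=np.array([np.cos(np.radians(cur+d)),np.sin(np.radians(cur+d)),0]); z=np.array([0,0,-1.]); x=np.cross(y,z)
    G=R.from_matrix(np.stack([x,y,z],1)); rv=np.degrees((T.inv()*G).as_rotvec())
    dp=np.stack([x,y,z])@(np.array(xyz)-s['eef_pos'])
    print('t',round(float(s['clock']),2),'tcp',np.round(s['eef_pos']*1000,1),'tooly',round(cur,1),'turn units',np.round(rv/4,2),'dp units',np.round(dp/.04,3),'mm',np.round(dp*1000,1),'w',round(float(s['grip_width']),4),'F',np.round(s['contact_force'],1),'j',np.round(s['joint_positions'],2))
E
python3 - <<'E'
from m import *
c=dict(np.load('last_top.npz')); w=cloud(c); i=c['img'].astype(int)
p=w[165:235,275:338].reshape(-1,3); k=i[165:235,275:338].reshape(-1,3)
q=p[(k.max(1)<60)&(p[:,2]<.008)]; print('mat',cv2.minAreaRect((q[:,:2]*1000).astype(np.float32)),np.median(q[:,2]))
plan([.506,.2975,.22],17)
E
```

```text
mat ((584.932373046875, -8.73663330078125), (148.20379638671875, 128.4337615966797), 9.689081192016602) 0.003853646978950311
t 0.1 tcp [175.6 546.9 244.5] tooly 72.2 turn units [-0.03 -0.01 -8.7 ] dp units [-6.076 -8.377  0.612] mm [-243.  -335.1   24.5] w 0.0855 F [-0.1 -0.9 -0.9] j [ 1.19  0.31  1.51  0.    1.33 -0.07]
```

```bash
python3 -m inch '[{"dp":[0,0,0],"rotation":[0,0,-0.87],"jaw":1},{"dp":[0,0,0],"rotation":[0,0,-0.87],"jaw":1},{"dp":[0,0,0],"rotation":[0,0,-0.87],"jaw":1},{"dp":[0,0,0],"rotation":[0,0,-0.87],"jaw":1},{"dp":[0,0,0],"rotation":[0,0,-0.87],"jaw":1},{"dp":[0,0,0],"rotation":[0,0,-0.87],"jaw":1},{"dp":[0,0,0],"rotation":[0,0,-0.87],"jaw":1},{"dp":[0,0,0],"rotation":[0,0,-0.87],"jaw":1},{"dp":[0,0,0],"rotation":[0,0,-0.87],"jaw":1},{"dp":[0,0,0],"rotation":[0,0,-0.87],"jaw":1}]'
python3 -m inch '[{"dp":[-0.4,-0.56,0.04],"rotation":[0,0,0],"jaw":1},{"dp":[-0.4,-0.56,0.04],"rotation":[0,0,0],"jaw":1},{"dp":[-0.4,-0.56,0.04],"rotation":[0,0,0],"jaw":1},{"dp":[-0.4,-0.56,0.04],"rotation":[0,0,0],"jaw":1},{"dp":[-0.4,-0.56,0.04],"rotation":[0,0,0],"jaw":1},{"dp":[-0.4,-0.56,0.04],"rotation":[0,0,0],"jaw":1},{"dp":[-0.4,-0.56,0.04],"rotation":[0,0,0],"jaw":1},{"dp":[-0.4,-0.56,0.04],"rotation":[0,0,0],"jaw":1},{"dp":[-0.4,-0.56,0.04],"rotation":[0,0,0],"jaw":1},{"dp":[-0.4,-0.56,0.04],"rotation":[0,0,0],"jaw":1},{"dp":[-0.4,-0.56,0.04],"rotation":[0,0,0],"jaw":1},{"dp":[-0.4,-0.56,0.04],"rotation":[0,0,0],"jaw":1},{"dp":[-0.4,-0.56,0.04],"rotation":[0,0,0],"jaw":1},{"dp":[-0.4,-0.56,0.04],"rotation":[0,0,0],"jaw":1},{"dp":[-0.4,-0.54,0.04],"rotation":[0,0,0],"jaw":1},{"dp":[0,0,0],"rotation":[0,0,0],"jaw":1},{"dp":[0,0,0],"rotation":[0,0,0],"jaw":1},{"dp":[0,0,0],"rotation":[0,0,0],"jaw":1}]'
python3 - <<'E'
from m import *
c=grab('wrist','w1.png'); w=cloud(c)
for z in ((.085,.097),(.088,.096),(.024,.034)): print(rect(w,(0,0,560,420),*z))
plan([.506,.2975,.22],17)
E
```

```text
clock: 0.93
eef_pos: [0.1757, 0.5471, 0.2447]
ee_rot: [-0.0, -0.149, 0.989, -0.001]
contact_force: [0.3, -0.1, 0.8]
grip_width: 0.0853
finger_force: 0.0
clock: 2.43
eef_pos: [0.5027, 0.2969, 0.2207]
ee_rot: [-0.001, -0.147, 0.989, 0.0]
contact_force: [0.1, 0.8, 0.4]
grip_width: 0.0854
finger_force: 0.0
(16120, array([578.1, 321.7]), array([429.7, 242.8]), 77.8, np.float64(90.7))
(8510, array([579.7, 318.5]), array([431.2, 233.6]), 76.1, np.float64(94.1))
(6714, array([519.3, 320.9]), array([313.4, 568.1]), 13.6, np.float64(30.4))
t 2.48 tcp [502.4 297.3 220.9] tooly 107.0 turn units [ 0.   -0.02  0.  ] dp units [-0.087 -0.02   0.023] mm [-3.5 -0.8  0.9] w 0.0855 F [0.4 0.1 0.3] j [ 0.46  0.34  1.52  0.    1.28 -1.41]
```

View pics/w1.png

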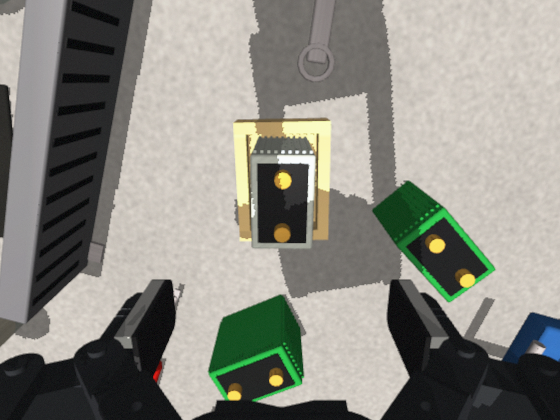

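The wrist view shows the new module's top at (250-315, 152-248), with the cradle around it at (235-330, 120-240) and the green ones to the side. The pads are in line.

Run:
```python
from m import *
c=dict(np.load('last_wrist.npz')); w=cloud(c)
print(rect(w,(240,140,325,258),.088,.097), rect(w,(225,110,340,248),.026,.034))
p=w[140:258,240:325].reshape(-1,3); q=p[p[:,2]>.1]; print('posts',len(q),q.mean(0))
```

```text
(5525, array([503.3, 298.6]), array([75.6, 46.1]), 16.5, np.float64(94.4)) (3825, array([505.3, 299.7]), array([108.5,  82.2]), 17.8, np.float64(30.6))
posts 455 [0.50197699 0.29809783 0.10340895]
```

```bash
python3 -m inch '[{"dp":[-0.05,0,0.5],"rotation":[0,0,0],"jaw":1},{"dp":[0,0,0.6],"rotation":[0,0,0],"jaw":1},{"dp":[0,0,0.6],"rotation":[0,0,0],"jaw":1},{"dp":[0,0,0.6],"rotation":[0,0,0],"jaw":1},{"dp":[0,0,0.6],"rotation":[0,0,0],"jaw":1},{"dp":[0,0,0.5],"rotation":[0,0,0],"jaw":1},{"dp":[0,0,0.35],"rotation":[0,0,0],"jaw":1},{"dp":[0,0,0],"rotation":[0,0,0],"jaw":1},{"dp":[0,0,0],"rotation":[0,0,0],"jaw":-0.1},{"dp":[0,0,0],"rotation":[0,0,0],"jaw":-0.4},{"dp":[0,0,0],"rotation":[0,0,0],"jaw":-0.4},{"dp":[0,0,0],"rotation":[0,0,0],"jaw":-0.4},{"dp":[0,0,0],"rotation":[0,0,0],"jaw":-0.4},{"dp":[0,0,0],"rotation":[0,0,0],"jaw":-0.4},{"dp":[0,0,0],"rotation":[0,0,0],"jaw":-0.4},{"dp":[0,0,0],"rotation":[0,0,0],"jaw":-0.4}]' 50
python3 -c "
from m import *
plan([.585,-.009,.25],17)"
```

```text
clock: 3.82
eef_pos: [0.5061, 0.2985, 0.073]
ee_rot: [0.001, -0.148, 0.989, 0.001]
contact_force: [-1.6, 2.2, 6.0]
grip_width: 0.0452
finger_force: 52.9
t 3.82 tcp [506.1 298.5  73. ] tooly 107.0 turn units [ 0.02  0.05 -0.  ] dp units [ 0.363 -7.929 -4.424] mm [  14.5 -317.2 -177. ] w 0.0452 F [-1.6  2.2  6. ] j [ 0.46  0.5   1.69  0.    0.95 -1.41]
```

```bash
python3 -m inch '[{"dp":[0,0,-0.2],"rotation":[0,0,0],"jaw":-0.4},{"dp":[0,0,-0.4],"rotation":[0,0,0],"jaw":-0.4},{"dp":[0,0,-0.5],"rotation":[0,0,0],"jaw":-0.4},{"dp":[0,0,-0.6],"rotation":[0,0,0],"jaw":-0.4},{"dp":[0,0,-0.6],"rotation":[0,0,0],"jaw":-0.4},{"dp":[0,0,-0.6],"rotation":[0,0,0],"jaw":-0.4},{"dp":[0,0,-0.5],"rotation":[0,0,0],"jaw":-0.4},{"dp":[0,0,-0.3],"rotation":[0,0,0],"jaw":-0.4},{"dp":[0,0,-0.1],"rotation":[0,0,0],"jaw":-0.4},{"dp":[0,0,0],"rotation":[0,0,0],"jaw":-0.4}]'
python3 -m inch '[{"dp":[0.02,-0.2,0],"rotation":[0,0,0],"jaw":-0.4},{"dp":[0.02,-0.4,0],"rotation":[0,0,0],"jaw":-0.4},{"dp":[0.03,-0.55,0],"rotation":[0,0,0],"jaw":-0.4},{"dp":[0.03,-0.6,0],"rotation":[0,0,0],"jaw":-0.4},{"dp":[0.03,-0.6,0],"rotation":[0,0,0],"jaw":-0.4},{"dp":[0.03,-0.6,0],"rotation":[0,0,0],"jaw":-0.4},{"dp":[0.03,-0.6,0],"rotation":[0,0,0],"jaw":-0.4},{"dp":[0.03,-0.6,0],"rotation":[0,0,0],"jaw":-0.4},{"dp":[0.03,-0.6,0],"rotation":[0,0,0],"jaw":-0.4},{"dp":[0.03,-0.6,0],"rotation":[0,0,0],"jaw":-0.4},{"dp":[0.02,-0.6,0],"rotation":[0,0,0],"jaw":-0.4},{"dp":[0.02,-0.6,0],"rotation":[0,0,0],"jaw":-0.4},{"dp":[0.02,-0.5,0],"rotation":[0,0,0],"jaw":-0.4},{"dp":[0.02,-0.4,0],"rotation":[0,0,0],"jaw":-0.4},{"dp":[0.02,-0.3,0],"rotation":[0,0,0],"jaw":-0.4},{"dp":[0,-0.18,0],"rotation":[0,0,0],"jaw":-0.4},{"dp":[0,0,0],"rotation":[0,0,0],"jaw":-0.4},{"dp":[0,0,0],"rotation":[0,0,0],"jaw":-0.4},{"dp":[0,0,0],"rotation":[0,0,0],"jaw":-0.4}]'
python3 - <<'E'
from m import *
c=grab('wrist','w2.png'); grab('scene','s2.png')
plan([.585,-.009,.069],17)
E
```

```text
clock: 4.65
eef_pos: [0.5054, 0.2974, 0.2242]
ee_rot: [0.001, -0.148, 0.989, 0.0]
contact_force: [0.2, -1.1, -5.0]
grip_width: 0.0453
finger_force: 52.4
clock: 6.23
eef_pos: [0.5829, -0.0093, 0.2229]
ee_rot: [-0.001, -0.148, 0.989, 0.0]
contact_force: [-0.4, -1.0, -4.7]
grip_width: 0.0459
finger_force: 52.4
t 6.33 tcp [583.   -9.2 223.2] tooly 107.1 turn units [ 0.01 -0.    0.01] dp units [-0.048 -0.01   3.855] mm [ -1.9  -0.4 154.2] w 0.0455 F [-0.4 -0.1 -5.2] j [-0.09  0.34  1.52  0.    1.29 -1.96]
```

View pics/s2.png

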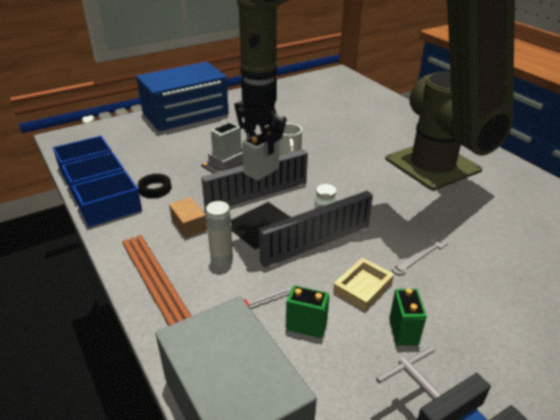

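The module is held upright over the mat at (262,155), and the cradle at (363,283) is empty. I'll lower to just above the mat, then creep down while watching the force.

```bash
python3 -m inch '[{"dp":[-0.05,0,0.3],"rotation":[0,0,0],"jaw":-0.4},{"dp":[0,0,0.5],"rotation":[0,0,0],"jaw":-0.4},{"dp":[0,0,0.6],"rotation":[0,0,0],"jaw":-0.4},{"dp":[0,0,0.6],"rotation":[0,0,0],"jaw":-0.4},{"dp":[0,0,0.6],"rotation":[0,0,0],"jaw":-0.4},{"dp":[0,0,0.5],"rotation":[0,0,0],"jaw":-0.4},{"dp":[0,0,0.3],"rotation":[0,0,0],"jaw":-0.4},{"dp":[0,0,0.2],"rotation":[0,0,0],"jaw":-0.4},{"dp":[0,0,0.1],"rotation":[0,0,0],"jaw":-0.4},{"dp":[0,0,0],"rotation":[0,0,0],"jaw":-0.4},{"dp":[0,0,0],"rotation":[0,0,0],"jaw":-0.4}]'
for i in 1; do python3 -m inch '[{"dp":[0,0,0.05],"rotation":[0,0,0],"jaw":-0.4},{"dp":[0,0,0.03],"rotation":[0,0,0],"jaw":-0.4},{"dp":[0,0,0],"rotation":[0,0,0],"jaw":-0.4}]'; done
```

```text
clock: 7.25
eef_pos: [0.586, -0.0093, 0.076]
ee_rot: [0.001, -0.148, 0.989, -0.0]
contact_force: [0.3, 0.4, -4.8]
grip_width: 0.0453
finger_force: 52.2
clock: 7.5
eef_pos: [0.5857, -0.0096, 0.0727]
ee_rot: [0.001, -0.148, 0.989, -0.0]
contact_force: [0.1, 0.1, -5.8]
grip_width: 0.0453
finger_force: 52.3
```

```bash
python3 -m inch '[{"dp":[0,0,0.03],"rotation":[0,0,0],"jaw":-0.4},{"dp":[0,0,0.03],"rotation":[0,0,0],"jaw":-0.4},{"dp":[0,0,0],"rotation":[0,0,0],"jaw":-0.4}]';python3 -m inch '[{"dp":[0,0,0.03],"rotation":[0,0,0],"jaw":-0.4},{"dp":[0,0,0],"rotation":[0,0,0],"jaw":-0.4}]'
```

```text
clock: 7.75
eef_pos: [0.5852, -0.0096, 0.0696]
ee_rot: [-0.0, -0.148, 0.989, 0.0]
contact_force: [-0.1, -0.8, -4.7]
grip_width: 0.0453
finger_force: 52.3
clock: 7.92
eef_pos: [0.5854, -0.0097, 0.069]
ee_rot: [0.0, -0.148, 0.989, -0.0]
contact_force: [-1.9, 0.2, 0.1]
grip_width: 0.0457
finger_force: 52.8
```

```bash
python3 -m inch '[{"dp":[0,0,0.02],"rotation":[0,0,0],"jaw":-0.4},{"dp":[0,0,0],"rotation":[0,0,0],"jaw":0.3},{"dp":[0,0,0],"rotation":[0,0,0],"jaw":0.9},{"dp":[0,0,0],"rotation":[0,0,0],"jaw":1},{"dp":[0,0,0],"rotation":[0,0,0],"jaw":1},{"dp":[0,0,0],"rotation":[0,0,0],"jaw":1},{"dp":[0,0,-0.2],"rotation":[0,0,0],"jaw":1},{"dp":[0,0,-0.5],"rotation":[0,0,0],"jaw":1},{"dp":[0,0,-0.7],"rotation":[0,0,0],"jaw":1},{"dp":[0,0,-0.7],"rotation":[0,0,0],"jaw":1},{"dp":[0,0,-0.7],"rotation":[0,0,0],"jaw":1},{"dp":[0,0,-0.7],"rotation":[0,0,0],"jaw":1},{"dp":[0,0,-0.5],"rotation":[0,0,0],"jaw":1},{"dp":[0,0,-0.2],"rotation":[0,0,0],"jaw":1},{"dp":[0,0,0],"rotation":[0,0,0],"jaw":1},{"dp":[0,0,0],"rotation":[0,0,0],"jaw":1},{"dp":[0,0,0],"rotation":[0,0,0],"jaw":1}]'
python3 - <<'E'
from m import *
c=grab('wrist','w3.png'); w=cloud(c)
print(rect(w,(240,140,325,300),.083,.0935))
plan([.520,-.319,.235],14.7)
E
```

```text
clock: 9.33
eef_pos: [0.5842, -0.0095, 0.234]
ee_rot: [-0.002, -0.148, 0.989, 0.0]
contact_force: [0.3, 0.7, 0.1]
grip_width: 0.0856
finger_force: 0.0
(5052, array([582.7,  -9.7]), array([76.1, 46.1]), 16.3, np.float64(90.4))
t 9.38 tcp [584.1  -9.5 233.7] tooly 107.0 turn units [ 0.02 -0.05  0.57] dp units [ 3.514 -7.078 -0.031] mm [ 140.5 -283.1   -1.3] w 0.0854 F [-0.8 -0.9  0.2] j [-0.09  0.33  1.5   0.    1.31 -1.96]
```

View pics/w3.png

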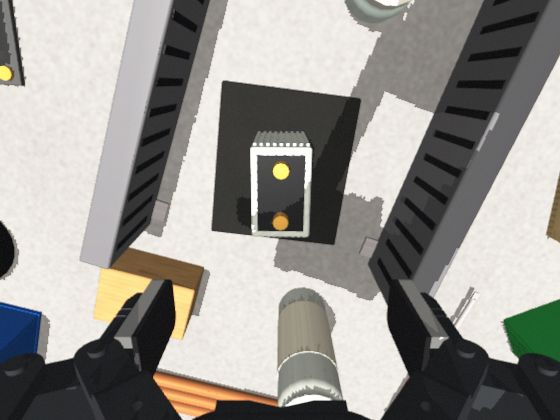

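The new module stands upright on the mat at (280,190), clear of everything. On to the bay.

```bash
python3 -m inch '[{"dp":[0,0,0],"rotation":[0,0,0.57],"jaw":1},{"dp":[0.2,-0.4,0],"rotation":[0,0,0],"jaw":1},{"dp":[0.3,-0.6,0],"rotation":[0,0,0],"jaw":1},{"dp":[0.35,-0.7,0],"rotation":[0,0,0],"jaw":1},{"dp":[0.35,-0.7,0],"rotation":[0,0,0],"jaw":1},{"dp":[0.35,-0.7,0],"rotation":[0,0,0],"jaw":1},{"dp":[0.35,-0.7,0],"rotation":[0,0,0],"jaw":1},{"dp":[0.35,-0.7,0],"rotation":[0,0,0],"jaw":1},{"dp":[0.35,-0.7,0],"rotation":[0,0,0],"jaw":1},{"dp":[0.35,-0.7,0],"rotation":[0,0,0],"jaw":1},{"dp":[0.3,-0.6,0],"rotation":[0,0,0],"jaw":1},{"dp":[0.2,-0.4,0],"rotation":[0,0,0],"jaw":1},{"dp":[0.06,-0.18,0],"rotation":[0,0,0],"jaw":1},{"dp":[0,0,0],"rotation":[0,0,0],"jaw":1},{"dp":[0,0,0],"rotation":[0,0,0],"jaw":1},{"dp":[0,0,0],"rotation":[0,0,0],"jaw":1}]'
python3 - <<'E'
from m import *
c=grab('wrist','w4.png'); w=cloud(c)
print(rect(w,(200,100,360,330),.112,.122))
print(rect(w,(200,60,360,330),.035,.045))
plan([.521,-.320,.088],14.7)
E
```

```text
clock: 10.72
eef_pos: [0.5214, -0.3177, 0.235]
ee_rot: [-0.0, -0.128, 0.992, 0.001]
contact_force: [0.6, 0.6, -0.6]
grip_width: 0.0853
finger_force: 0.0
(6410, array([ 520.9, -319.9]), array([72.1, 46. ]), 12.8, np.float64(117.4))
(1794, array([ 519.1, -318.3]), array([95.7, 70.1]), 13.8, np.float64(40.4))
t 10.77 tcp [ 521.6 -317.6  235.3] tooly 104.8 turn units [ 0.02 -0.01  0.02] dp units [ 0.03  -0.054  3.682] mm [  1.2  -2.2 147.3] w 0.0853 F [-0.7 -0.4  0.3] j [-0.62  0.36  1.44  0.    1.34 -2.45]
```

View pics/w4.png

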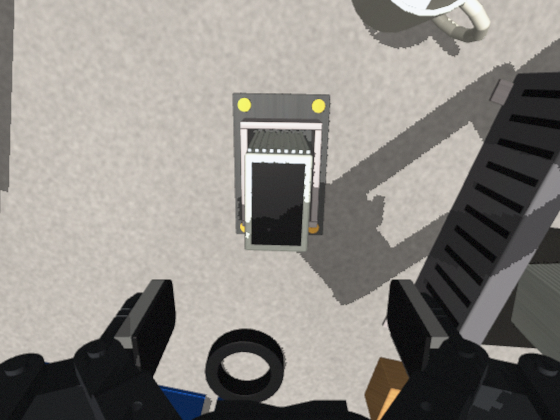

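The old module stands in the bay (top at (245-312, 152-250)); the pads are in line. Descend and grip.

```bash
python3 -m inch '[{"dp":[0.01,-0.05,0.4],"rotation":[0,0,0],"jaw":1},{"dp":[0,0,0.6],"rotation":[0,0,0],"jaw":1},{"dp":[0,0,0.6],"rotation":[0,0,0],"jaw":1},{"dp":[0,0,0.6],"rotation":[0,0,0],"jaw":1},{"dp":[0,0,0.6],"rotation":[0,0,0],"jaw":1},{"dp":[0,0,0.5],"rotation":[0,0,0],"jaw":1},{"dp":[0,0,0.35],"rotation":[0,0,0],"jaw":1},{"dp":[0,0,0],"rotation":[0,0,0],"jaw":1},{"dp":[0,0,0],"rotation":[0,0,0],"jaw":-0.1},{"dp":[0,0,0],"rotation":[0,0,0],"jaw":-0.4},{"dp":[0,0,0],"rotation":[0,0,0],"jaw":-0.4},{"dp":[0,0,0],"rotation":[0,0,0],"jaw":-0.4},{"dp":[0,0,0],"rotation":[0,0,0],"jaw":-0.4},{"dp":[0,0,0],"rotation":[0,0,0],"jaw":-0.4},{"dp":[0,0,0],"rotation":[0,0,0],"jaw":-0.4},{"dp":[0,0,0],"rotation":[0,0,0],"jaw":-0.4}]' 50
python3 -c "
from m import *
plan([.521,-.320,.25],14.7)"
```

```text
clock: 12.1
eef_pos: [0.5226, -0.3213, 0.0914]
ee_rot: [0.001, -0.128, 0.992, -0.001]
contact_force: [0.1, 2.1, 6.8]
grip_width: 0.0456
finger_force: 51.3
t 12.1 tcp [ 522.6 -321.3   91.4] tooly 104.7 turn units [-0.02  0.03  0.  ] dp units [ 0.03   0.042 -3.964] mm [   1.2    1.7 -158.6] w 0.0456 F [0.1 2.1 6.8] j [-0.62  0.5   1.61  0.    1.02 -2.45]
```

```bash
python3 -m inch '[{"dp":[0,0,-0.15],"rotation":[0,0,0],"jaw":-0.4},{"dp":[0,0,-0.3],"rotation":[0,0,0],"jaw":-0.4},{"dp":[0,0,-0.4],"rotation":[0,0,0],"jaw":-0.4},{"dp":[0,0,-0.5],"rotation":[0,0,0],"jaw":-0.4},{"dp":[0,0,-0.6],"rotation":[0,0,0],"jaw":-0.4},{"dp":[0,0,-0.6],"rotation":[0,0,0],"jaw":-0.4},{"dp":[0,0,-0.6],"rotation":[0,0,0],"jaw":-0.4},{"dp":[0,0,-0.4],"rotation":[0,0,0],"jaw":-0.4},{"dp":[0,0,-0.2],"rotation":[0,0,0],"jaw":-0.4},{"dp":[0,0,0],"rotation":[0,0,0],"jaw":-0.4},{"dp":[0,0,0],"rotation":[0,0,0],"jaw":-0.4}]'
python3 - <<'E'
from m import *
c=grab('top','t5.png'); w=cloud(c)
print('bay',rect(w,(385,175,460,255),.035,.043))
print('cradle',rect(w,(165,195,230,265),.026,.033))
i=c['img'].astype(int)
plan([.5062,.2995,.25],17.8)
E
```

```text
clock: 13.02
eef_pos: [0.521, -0.321, 0.2391]
ee_rot: [-0.0, -0.128, 0.992, 0.0]
contact_force: [0.5, 0.6, -4.7]
grip_width: 0.0457
finger_force: 51.9
bay (166, array([ 520.2, -316.8]), array([97.6, 70.3]), 16.3, np.float64(39.5))
cradle (414, array([507.3, 298.9]), array([108.1,  82.8]), 17.8, np.float64(29.7))
t 13.07 tcp [ 520.6 -320.7  238.2] tooly 104.7 turn units [ 0.03 -0.03 -0.77] dp units [-4.397 14.872 -0.295] mm [-175.9  594.9  -11.8] w 0.0456 F [ 0.  -0.4 -3.6] j [-0.62  0.36  1.44 -0.    1.34 -2.45]
```

View pics/t5.png

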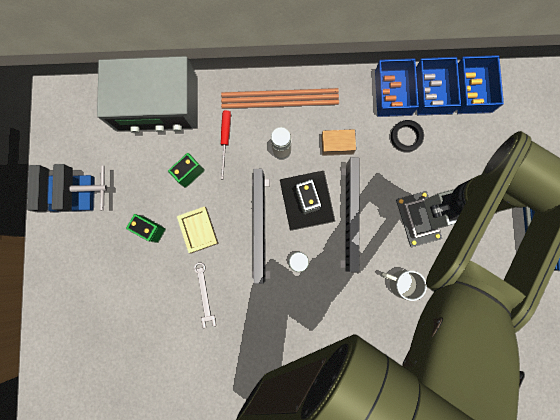

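The old module is lifted clear at (440,205), the new one waits on the mat, and the empty cradle at (197,229) is measured. I'll carry it over, with the bottom at about 0.15 m.

```bash
python3 -m inch '[{"dp":[0,0,-0.1],"rotation":[0,0,-0.77],"jaw":-0.4},{"dp":[-0.06,0.2,-0.1],"rotation":[0,0,0],"jaw":-0.4},{"dp":[-0.12,0.4,-0.1],"rotation":[0,0,0],"jaw":-0.4},{"dp":[-0.18,0.6,0],"rotation":[0,0,0],"jaw":-0.4},{"dp":[-0.18,0.6,0],"rotation":[0,0,0],"jaw":-0.4},{"dp":[-0.18,0.6,0],"rotation":[0,0,0],"jaw":-0.4},{"dp":[-0.18,0.6,0],"rotation":[0,0,0],"jaw":-0.4},{"dp":[-0.18,0.6,0],"rotation":[0,0,0],"jaw":-0.4},{"dp":[-0.18,0.6,0],"rotation":[0,0,0],"jaw":-0.4},{"dp":[-0.18,0.6,0],"rotation":[0,0,0],"jaw":-0.4},{"dp":[-0.18,0.6,0],"rotation":[0,0,0],"jaw":-0.4},{"dp":[-0.18,0.6,0],"rotation":[0,0,0],"jaw":-0.4},{"dp":[-0.18,0.6,0],"rotation":[0,0,0],"jaw":-0.4},{"dp":[-0.18,0.6,0],"rotation":[0,0,0],"jaw":-0.4},{"dp":[-0.18,0.6,0],"rotation":[0,0,0],"jaw":-0.4},{"dp":[-0.18,0.6,0],"rotation":[0,0,0],"jaw":-0.4}]'
python3 -m inch '[{"dp":[-0.18,0.6,0],"rotation":[0,0,0],"jaw":-0.4},{"dp":[-0.18,0.6,0],"rotation":[0,0,0],"jaw":-0.4},{"dp":[-0.18,0.6,0],"rotation":[0,0,0],"jaw":-0.4},{"dp":[-0.18,0.6,0],"rotation":[0,0,0],"jaw":-0.4},{"dp":[-0.18,0.6,0],"rotation":[0,0,0],"jaw":-0.4},{"dp":[-0.18,0.6,0],"rotation":[0,0,0],"jaw":-0.4},{"dp":[-0.18,0.6,0],"rotation":[0,0,0],"jaw":-0.4},{"dp":[-0.18,0.6,0],"rotation":[0,0,0],"jaw":-0.4},{"dp":[-0.18,0.6,0],"rotation":[0,0,0],"jaw":-0.4},{"dp":[-0.14,0.5,0],"rotation":[0,0,0],"jaw":-0.4},{"dp":[-0.12,0.37,0],"rotation":[0,0,0],"jaw":-0.4},{"dp":[0,0.2,0],"rotation":[0,0,0],"jaw":-0.4},{"dp":[0,0,0],"rotation":[0,0,0],"jaw":-0.4},{"dp":[0,0,0],"rotation":[0,0,0],"jaw":-0.4},{"dp":[0,0,0],"rotation":[0,0,0],"jaw":-0.4}]'
python3 - <<'E'
from m import *
c=grab('wrist','w6.png'); w=cloud(c)
print('cradle',rect(w,(170,60,390,330),.026,.033))
z=c['range_z'];print(rect(w,(200,100,360,420),.20,.30))
plan([.5062,.2995,.094],17.8)
E
```

```text
clock: 14.4
eef_pos: [0.5132, 0.0321, 0.2513]
ee_rot: [-0.001, -0.154, 0.988, 0.001]
contact_force: [0.3, -0.6, -3.8]
grip_width: 0.0457
finger_force: 51.7
clock: 15.65
eef_pos: [0.507, 0.2978, 0.2515]
ee_rot: [-0.0, -0.154, 0.988, -0.001]
contact_force: [0.3, 0.4, -5.0]
grip_width: 0.0459
finger_force: 51.9
cradle (1973, array([478.8, 324.2]), array([ 74.2, 158.2]), 2.4, np.float64(30.5))
(31494, array([501.1, 296. ]), array([66.6, 64.2]), 15.9, np.float64(277.4))
t 15.7 tcp [507.3 297.7 251.7] tooly 107.7 turn units [-0.01 -0.01 -0.02] dp units [0.012 0.051 3.941] mm [  0.5   2.1 157.7] w 0.0454 F [ 0.6 -0.2 -3.3] j [ 0.46  0.32  1.47 -0.    1.35 -1.42]
```

View pics/w6.png

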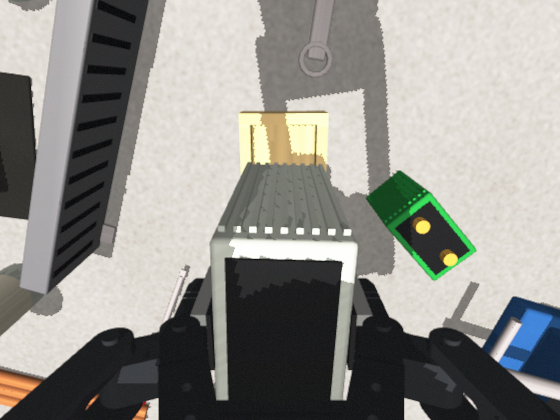

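The old module hangs upright in line with the cradle at (284,140). Descend.

```bash
python3 -m inch '[{"dp":[0.01,0.04,0.3],"rotation":[0,0,0],"jaw":-0.4},{"dp":[0,0,0.5],"rotation":[0,0,0],"jaw":-0.4},{"dp":[0,0,0.5],"rotation":[0,0,0],"jaw":-0.4},{"dp":[0,0,0.5],"rotation":[0,0,0],"jaw":-0.4},{"dp":[0,0,0.4],"rotation":[0,0,0],"jaw":-0.4},{"dp":[0,0,0.3],"rotation":[0,0,0],"jaw":-0.4},{"dp":[0,0,0.3],"rotation":[0,0,0],"jaw":-0.4},{"dp":[0,0,0],"rotation":[0,0,0],"jaw":-0.4},{"dp":[0,0,0],"rotation":[0,0,0],"jaw":-0.4}]'
python3 -m inch '[{"dp":[0,0,0.25],"rotation":[0,0,0],"jaw":-0.4},{"dp":[0,0,0.25],"rotation":[0,0,0],"jaw":-0.4},{"dp":[0,0,0.15],"rotation":[0,0,0],"jaw":-0.4},{"dp":[0,0,0.1],"rotation":[0,0,0],"jaw":-0.4},{"dp":[0,0,0.1],"rotation":[0,0,0],"jaw":-0.4},{"dp":[0,0,0.05],"rotation":[0,0,0],"jaw":-0.4},{"dp":[0,0,0],"rotation":[0,0,0],"jaw":-0.4}]'
```

```text
clock: 16.45
eef_pos: [0.5064, 0.2991, 0.1393]
ee_rot: [-0.001, -0.154, 0.988, -0.0]
contact_force: [0.1, -0.3, -4.0]
grip_width: 0.0455
finger_force: 52.0
clock: 17.03
eef_pos: [0.5063, 0.3003, 0.1031]
ee_rot: [-0.0, -0.155, 0.988, -0.0]
contact_force: [-0.3, 0.4, -4.5]
grip_width: 0.0455
finger_force: 52.0
```

```bash
python3 -c "
from m import *
plan([.5062,.2995,.0934],17.8)"
```

```text
t 17.03 tcp [506.3 300.3 103.1] tooly 107.8 turn units [-0.   -0.01 -0.  ] dp units [ 0.008 -0.018  0.243] mm [ 0.3 -0.7  9.7] w 0.0455 F [-0.3  0.4 -4.5] j [ 0.46  0.46  1.66 -0.    1.02 -1.42]
```

```bash
python3 -m inch '[{"dp":[0,-0.02,0.06],"rotation":[0,0,0],"jaw":-0.4},{"dp":[0,0,0.06],"rotation":[0,0,0],"jaw":-0.4},{"dp":[0,0,0.04],"rotation":[0,0,0],"jaw":-0.4},{"dp":[0,0,0],"rotation":[0,0,0],"jaw":-0.4}]'; python3 -m inch '[{"dp":[0,0,0.03],"rotation":[0,0,0],"jaw":-0.4},{"dp":[0,0,0.02],"rotation":[0,0,0],"jaw":-0.4},{"dp":[0,0,0],"rotation":[0,0,0],"jaw":-0.4}]'
```

```text
clock: 17.37
eef_pos: [0.5066, 0.2995, 0.097]
ee_rot: [-0.0, -0.155, 0.988, -0.0]
contact_force: [0.1, 1.0, -3.6]
grip_width: 0.0457
finger_force: 52.0
clock: 17.62
eef_pos: [0.5067, 0.2995, 0.0952]
ee_rot: [-0.0, -0.155, 0.988, -0.0]
contact_force: [0.1, -0.1, -4.8]
grip_width: 0.0457
finger_force: 52.0
```

```bash
python3 -m inch '[{"dp":[0,0,0.03],"rotation":[0,0,0],"jaw":-0.4},{"dp":[0,0,0],"rotation":[0,0,0],"jaw":-0.4}]'; python3 -m inch '[{"dp":[0,0,0.02],"rotation":[0,0,0],"jaw":-0.4},{"dp":[0,0,0],"rotation":[0,0,0],"jaw":-0.4}]'
```

```text
clock: 17.78
eef_pos: [0.5068, 0.2995, 0.094]
ee_rot: [-0.0, -0.155, 0.988, -0.0]
contact_force: [0.4, -0.2, -3.9]
grip_width: 0.0458
finger_force: 52.0
clock: 17.95
eef_pos: [0.5069, 0.2996, 0.0936]
ee_rot: [0.0, -0.155, 0.988, 0.0]
contact_force: [-0.4, 0.3, -2.4]
grip_width: 0.0459
finger_force: 52.1
```

Contact is starting. I'll add a hair more, then release and rise.

```bash
python3 -m inch '[{"dp":[0,0,0.02],"rotation":[0,0,0],"jaw":-0.4},{"dp":[0,0,0],"rotation":[0,0,0],"jaw":-0.4}]'; python3 -m inch '[{"dp":[0,0,0.01],"rotation":[0,0,0],"jaw":-0.4},{"dp":[0,0,0],"rotation":[0,0,0],"jaw":0.3},{"dp":[0,0,0],"rotation":[0,0,0],"jaw":0.9},{"dp":[0,0,0],"rotation":[0,0,0],"jaw":1},{"dp":[0,0,0],"rotation":[0,0,0],"jaw":1},{"dp":[0,0,0],"rotation":[0,0,0],"jaw":1},{"dp":[0,0,-0.2],"rotation":[0,0,0],"jaw":1},{"dp":[0,0,-0.5],"rotation":[0,0,0],"jaw":1},{"dp":[0,0,-0.7],"rotation":[0,0,0],"jaw":1},{"dp":[0,0,-0.7],"rotation":[0,0,0],"jaw":1},{"dp":[0,0,-0.7],"rotation":[0,0,0],"jaw":1},{"dp":[0,0,-0.6],"rotation":[0,0,0],"jaw":1},{"dp":[0,0,-0.2],"rotation":[0,0,0],"jaw":1},{"dp":[0,0,0],"rotation":[0,0,0],"jaw":1},{"dp":[0,0,0],"rotation":[0,0,0],"jaw":1},{"dp":[0,0,0],"rotation":[0,0,0],"jaw":1}]'
python3 - <<'E'
from m import *
c=grab('wrist'); w=cloud(c)
print('old',rect(w,(230,120,340,290),.112,.124)); print('cradle',rect(w,(210,80,360,300),.026,.033))
c=grab('top'); w=cloud(c); print('mat new top view',rect(w,(275,165,338,235),.084,.0935)); print('bay top',rect(w,(385,175,460,255),.035,.043))
plan([.585,-.0095,.235],17)
E
```

```text
clock: 18.12
eef_pos: [0.5069, 0.2997, 0.0935]
ee_rot: [0.0, -0.155, 0.988, 0.0]
contact_force: [-1.2, -0.8, 3.9]
grip_width: 0.0456
finger_force: 52.7
clock: 19.45
eef_pos: [0.5057, 0.299, 0.2344]
ee_rot: [-0.002, -0.155, 0.988, -0.0]
contact_force: [-0.5, -0.4, -0.1]
grip_width: 0.0854
finger_force: 0.0
old (6595, array([504.2, 300.7]), array([74. , 45.9]), 16.0, np.float64(119.4))
cradle (3359, array([542.2, 311.7]), array([185.9,  82.2]), 17.9, np.float64(30.6))
mat new top view (410, array([583.7, -10.8]), array([74.7, 45.4]), 15.7, np.float64(89.5))
bay top (256, array([ 521.1, -318.5]), array([95.9, 71.1]), 13.8, np.float64(39.6))
t 19.55 tcp [505.7 299.  234. ] tooly 107.8 turn units [-0.01 -0.06  0.2 ] dp units [ 0.359 -7.954 -0.024] mm [  14.4 -318.2   -1. ] w 0.0855 F [0.  0.5 0.5] j [ 0.46  0.33  1.49 -0.    1.32 -1.42]
```

The old module is standing in the cradle: top at 119.4 mm by the wrist camera, which reads about 1 mm high. Back to the mat, with finer edge fits for yaw and centre of both the new module and the bay.

```bash
python3 -m inch '[{"dp":[0,0,0],"rotation":[0,0,0.2],"jaw":1},{"dp":[0.03,-0.4,0],"rotation":[0,0,0],"jaw":1},{"dp":[0.04,-0.7,0],"rotation":[0,0,0],"jaw":1},{"dp":[0.04,-0.8,0],"rotation":[0,0,0],"jaw":1},{"dp":[0.04,-0.8,0],"rotation":[0,0,0],"jaw":1},{"dp":[0.04,-0.8,0],"rotation":[0,0,0],"jaw":1},{"dp":[0.04,-0.8,0],"rotation":[0,0,0],"jaw":1},{"dp":[0.04,-0.8,0],"rotation":[0,0,0],"jaw":1},{"dp":[0.04,-0.8,0],"rotation":[0,0,0],"jaw":1},{"dp":[0.04,-0.8,0],"rotation":[0,0,0],"jaw":1},{"dp":[0.04,-0.7,0],"rotation":[0,0,0],"jaw":1},{"dp":[0,-0.4,0],"rotation":[0,0,0],"jaw":1},{"dp":[0,-0.15,0],"rotation":[0,0,0],"jaw":1},{"dp":[0,0,0],"rotation":[0,0,0],"jaw":1},{"dp":[0,0,0],"rotation":[0,0,0],"jaw":1},{"dp":[0,0,0],"rotation":[0,0,0],"jaw":1}]'
cat >> m.py <<'E'
def edges(w,box,z0,z1,yaw0,L,W,n=24):
    """yaw and centre of an L x W rectangle from straight fits to its four sides (world, mm)"""
    u0,v0,u1,v1=box; p=w[v0:v1,u0:u1].reshape(-1,3); p=p[(p[:,2]>z0)&(p[:,2]<z1)][:,:2]*1000
    yaw=yaw0
    for _ in range(3):
        a=np.radians(yaw); M=np.array([[np.cos(a),np.sin(a)],[-np.sin(a),np.cos(a)]]); q=p@M.T
        o=(q.max(0)+q.min(0))/2; q=q-o; mid=[];sl=[];size=[]
        for k,H in ((0,L),(1,W)):
            b=np.linspace(-H*.42,H*.42,n if k==0 else n//2); lo=[];hi=[];t=[]
            for i in range(len(b)-1):
                s=q[(q[:,k]>=b[i])&(q[:,k]<b[i+1]),1-k]
                if len(s)>1: t.append((b[i]+b[i+1])/2); lo.append(s.min()); hi.append(s.max())
            f=[cv2.fitLine(np.array([t,e],np.float32).T,cv2.DIST_HUBER,0,.01,.01).ravel() for e in (lo,hi)]
            g=[(x[1]/x[0], x[3]-x[2]*x[1]/x[0]) for x in f]
            sl+=[g[0][0]*(1 if k==0 else -1),g[1][0]*(1 if k==0 else -1)]; mid.append((g[0][1]+g[1][1])/2); size.append(g[1][1]-g[0][1])
        c=M.T@(o+np.array([mid[1],mid[0]])); yaw+=np.degrees(np.mean(sl[:2]))
    return 'c',np.round(c,1),'yaw',round(yaw,2),'slopes',np.round(np.degrees(sl),2),'size',np.round(size[::-1],1)
E
python3 - <<'E'
from m import *
c=dict(np.load('last_top.npz')); w=cloud(c)
print('top bay',edges(w,(385,175,460,255),.035,.043,14.7,96,70,14))
print('top new',edges(w,(275,165,338,235),.082,.096,16.5,76,46,14))
print('top cradle? old',edges(w,(165,195,235,265),.11,.13,17,76,46,14))
c=grab('wrist'); w=cloud(c)
print('wr new',edges(w,(235,130,330,300),.084,.0945,16.5,76,46))
plan([.5835,-.0102,.070],17)
E
```

```text
clock: 20.88
eef_pos: [0.5842, -0.0079, 0.2357]
ee_rot: [-0.001, -0.148, 0.989, 0.0]
contact_force: [0.4, -0.8, -0.4]
grip_width: 0.0852
finger_force: 0.0
top bay ('c', array([ 521. , -318.3]), 'yaw', np.float32(13.73), 'slopes', array([-0.56,  0.04,  0.02,  0.47], dtype=float32), 'size', array([94.8, 69.3], dtype=float32))
top new ('c', array([584. , -10.7]), 'yaw', np.float32(16.25), 'slopes', array([-0.13,  0.13, -0.13, -2.02], dtype=float32), 'size', array([72.6, 44.4], dtype=float32))
top cradle? old ('c', array([499. , 297.2]), 'yaw', np.float32(18.64), 'slopes', array([ 6.63, -6.37, -3.48, 41.72], dtype=float32), 'size', array([56.3, 41.4], dtype=float32))
wr new ('c', array([581.8, -10. ]), 'yaw', np.float32(16.23), 'slopes', array([ 0.07, -0.07, -2.06, -0.56], dtype=float32), 'size', array([72.7, 45.3], dtype=float32))
t 20.93 tcp [584.3  -7.7 235.9] tooly 107.1 turn units [ 0.01 -0.01  0.02] dp units [ 0.037 -0.053  4.147] mm [  1.5  -2.1 165.9] w 0.0851 F [-0.3  0.7  0.4] j [-0.09  0.33  1.5   0.    1.32 -1.95]
```

```bash
python3 -m inch '[{"dp":[0.04,-0.05,0.4],"rotation":[0,0,0.1],"jaw":1},{"dp":[0,0,0.6],"rotation":[0,0,0.1],"jaw":1},{"dp":[0,0,0.7],"rotation":[0,0,0],"jaw":1},{"dp":[0,0,0.7],"rotation":[0,0,0],"jaw":1},{"dp":[0,0,0.6],"rotation":[0,0,0],"jaw":1},{"dp":[0,0,0.6],"rotation":[0,0,0],"jaw":1},{"dp":[0,0,0.35],"rotation":[0,0,0],"jaw":1},{"dp":[0,0,0.2],"rotation":[0,0,0],"jaw":1},{"dp":[0,0,0],"rotation":[0,0,0],"jaw":1},{"dp":[0,0,0],"rotation":[0,0,0],"jaw":-0.1},{"dp":[0,0,0],"rotation":[0,0,0],"jaw":-0.4},{"dp":[0,0,0],"rotation":[0,0,0],"jaw":-0.4},{"dp":[0,0,0],"rotation":[0,0,0],"jaw":-0.4},{"dp":[0,0,0],"rotation":[0,0,0],"jaw":-0.4},{"dp":[0,0,0],"rotation":[0,0,0],"jaw":-0.4},{"dp":[0,0,0],"rotation":[0,0,0],"jaw":-0.4},{"dp":[0,0,0],"rotation":[0,0,0],"jaw":-0.4}]' 60
python3 -c "
from m import *
plan([.584,-.0095,.25],14.3)"
python3 -m inch '[{"dp":[0,0,-0.15],"rotation":[0,0,0],"jaw":-0.4},{"dp":[0,0,-0.4],"rotation":[0,0,0],"jaw":-0.4},{"dp":[0,0,-0.6],"rotation":[0,0,0],"jaw":-0.4},{"dp":[0,0,-0.7],"rotation":[0,0,0],"jaw":-0.4},{"dp":[0,0,-0.7],"rotation":[0,0,0],"jaw":-0.4},{"dp":[0,0,-0.6],"rotation":[0,0,0],"jaw":-0.4},{"dp":[0,0,-0.5],"rotation":[0,0,0],"jaw":-0.4},{"dp":[0,0,-0.3],"rotation":[0,0,0],"jaw":-0.4},{"dp":[0,0,0],"rotation":[0,0,0],"jaw":-0.4},{"dp":[0,0,0],"rotation":[0,0,0],"jaw":-0.4}]'
python3 - <<'E'
from m import *
plan([.522,-.318,.25],14.3)
c=grab('wrist','w8.png')
E
```

```text
clock: 22.35
eef_pos: [0.5848, -0.0111, 0.0717]
ee_rot: [0.001, -0.141, 0.99, 0.0]
contact_force: [-1.0, 2.7, 5.8]
grip_width: 0.0452
finger_force: 61.7
t 22.35 tcp [584.8 -11.1  71.7] tooly 106.2 turn units [-0.    0.04  0.47] dp units [ 0.01   0.044 -4.457] mm [   0.4    1.8 -178.3] w 0.0452 F [-1.   2.7  5.8] j [-0.09  0.5   1.7   0.    0.94 -1.95]
clock: 23.18
eef_pos: [0.5835, -0.0117, 0.2282]
ee_rot: [0.0, -0.141, 0.99, -0.0]
contact_force: [-0.4, 0.4, -6.1]
grip_width: 0.045
finger_force: 62.7
t 23.18 tcp [583.5 -11.7 228.2] tooly 106.2 turn units [-0.01  0.    0.47] dp units [ 3.382 -7.04  -0.546] mm [ 135.3 -281.6  -21.8] w 0.045 F [-0.4  0.4 -6.1] j [-0.09  0.33  1.51 -0.    1.3  -1.95]
```

View pics/w8.png

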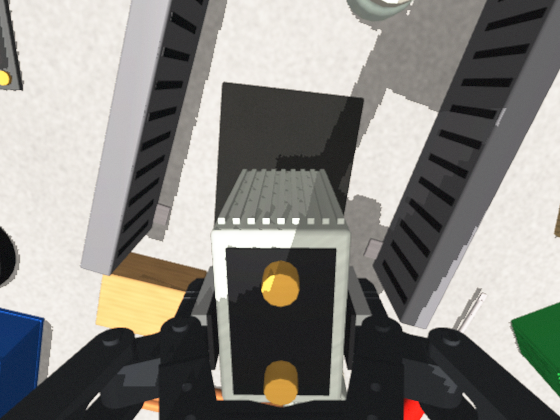

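The module is held upright, its posts at (280,285) and (281,383), top front edge at v≈230. I'll measure it in the gripper before carrying it.

Run:
```python
from m import *
c=dict(np.load('last_wrist.npz')); w=cloud(c); s=status.read_state(); t=s['eef_pos']*1000
p=w[225:400,205:355].reshape(-1,3); 
h=p[(p[:,2]>.2)&(p[:,2]<.275)]; print(np.histogram(h[:,2],bins=15))
top=np.nanmedian(h[(h[:,2]>.238)&(h[:,2]<.252),2])*1000; print('top z',top)
a=np.radians(16.2); M=np.array([[np.cos(a),np.sin(a)],[-np.sin(a),np.cos(a)]])
g=h[(abs(h[:,2]*1000-top)<2.5)][:,:2]*1000; q=(g-t[:2])@M.T
lo=[];hi=[];b=np.arange(-34,20,2)
for x in b:
    k=q[(q[:,0]>=x)&(q[:,0]<x+2),1]; lo.append(k.min());hi.append(k.max())
print(np.round(lo,1),np.round(hi,1),'front',[round(q[(q[:,1]>y)&(q[:,1]<y+6),0].min(),1) for y in range(-20,18,6)])
print('slopes deg',[np.degrees(np.arctan(np.polyfit(b,e,1)[0])) for e in (lo,hi)])
```

```text
(array([   19,    50,    65,    75,    87,   100,   900, 19233,  1126,
        1594,  1301,     0,     0,     0,     4]), array([0.21958586, 0.22321723, 0.2268486 , 0.23047997, 0.23411135,
       0.23774272, 0.24137409, 0.24500546, 0.24863683, 0.2522682 ,
       0.25589957, 0.25953094, 0.26316232, 0.26679369, 0.27042506,
       0.27405643]))
top z 247.2276354527813
[-22.4 -22.5 -22.3 -22.4 -22.6 -22.3 -22.4 -22.5 -22.3 -22.5 -22.2 -25.8
 -23.9 -22.4 -22.5 -22.4 -22.4 -22.5 -22.5 -22.5 -22.4 -22.3 -22.5 -22.3
 -22.2 -22.1 -22.1] [23.  22.8 23.1 23.1 22.9 23.1 23.2 22.9 23.  23.1 22.7 25.6 25.1 23.1
 23.2 23.  23.  23.1 23.1 23.  23.1 23.1 23.1 23.1 23.  23.1 23.1] front [np.float64(-37.3), np.float64(-37.1), np.float64(-37.0), np.float64(-37.2), np.float64(-37.0), np.float64(-37.4), np.float64(-37.2)]
slopes deg [np.float64(0.3187559971205186), np.float64(0.03501881903008917)]
```

```bash
python3 -m inch '[{"dp":[0,0,0],"rotation":[0,0,0.55],"jaw":-0.4},{"dp":[0.1,-0.2,0],"rotation":[0,0,0],"jaw":-0.4},{"dp":[0.2,-0.4,0],"rotation":[0,0,0],"jaw":-0.4},{"dp":[0.28,-0.6,0],"rotation":[0,0,0],"jaw":-0.4},{"dp":[0.3,-0.6,0],"rotation":[0,0,0],"jaw":-0.4},{"dp":[0.3,-0.6,0],"rotation":[0,0,0],"jaw":-0.4},{"dp":[0.3,-0.6,0],"rotation":[0,0,0],"jaw":-0.4},{"dp":[0.3,-0.6,0],"rotation":[0,0,0],"jaw":-0.4},{"dp":[0.3,-0.6,0],"rotation":[0,0,0],"jaw":-0.4},{"dp":[0.3,-0.6,0],"rotation":[0,0,0],"jaw":-0.4},{"dp":[0.28,-0.6,0],"rotation":[0,0,0],"jaw":-0.4},{"dp":[0.24,-0.6,0],"rotation":[0,0,0],"jaw":-0.4},{"dp":[0.2,-0.5,0],"rotation":[0,0,0],"jaw":-0.4},{"dp":[0.16,-0.34,0],"rotation":[0,0,0],"jaw":-0.4},{"dp":[0.08,-0.2,0],"rotation":[0,0,0],"jaw":-0.4},{"dp":[0,0,0],"rotation":[0,0,0],"jaw":-0.4},{"dp":[0,0,0],"rotation":[0,0,0],"jaw":-0.4},{"dp":[0,0,0],"rotation":[0,0,0],"jaw":-0.4}]'
python3 - <<'E'
from m import *
c=grab('wrist'); w=cloud(c); plan([.5215,-.3187,.1227],14.0)
p=w[60:240,150:410].reshape(-1,3); p=p[(p[:,2]>.035)&(p[:,2]<.045)][:,:2]*1000
a=np.radians(14); M=np.array([[np.cos(a),np.sin(a)],[-np.sin(a),np.cos(a)]]); q=(p-[521.5,-318.7])@M.T
print(len(q),q.min(0),q.max(0))
for s in (-1,1):
    e=[];b=np.arange(-44,40,3.)
    for x in b:
        k=q[(q[:,0]>=x)&(q[:,0]<x+3)&(q[:,1]*s>0),1]*s; e.append(k.max() if len(k) else np.nan)
    e=np.array(e); m=~np.isnan(e); print(s,np.round(e,1), np.degrees(np.arctan(np.polyfit(b[m],e[m],1)[0]))*s)
e=[q[(q[:,1]>y)&(q[:,1]<y+5),0].min() for y in range(-32,30,5)]; print('front',np.round(e,1),-np.degrees(np.arctan(np.polyfit(range(-32,30,5),e,1)[0])))
E
```

```text
clock: 24.73
eef_pos: [0.5222, -0.3157, 0.2277]
ee_rot: [-0.0, -0.122, 0.992, 0.001]
contact_force: [-0.3, -0.3, -4.7]
grip_width: 0.0456
finger_force: 62.8
t 24.78 tcp [ 522.4 -315.6  227.9] tooly 104.1 turn units [ 0.02 -0.    0.02] dp units [ 0.039 -0.07   2.63 ] mm [  1.6  -2.8 105.2] w 0.0449 F [ 0.3 -0.  -5.5] j [-0.61  0.37  1.45  0.    1.32 -2.43]
1278 [-50.03101751 -33.97474664] [-2.78433783 36.10138462]
-1 [33.7 33.8 33.1 33.3 33.3 33.5 33.7 33.7 33.9 34.  33.1 33.3 33.4 33.4
  nan  nan  nan  nan  nan  nan  nan  nan  nan  nan  nan  nan  nan  nan] 0.08885621947724755
1 [35.9 36.  36.1 35.3 35.4 35.5 35.6 35.7 35.8 35.9 36.  35.2  nan  nan
  nan  nan  nan  nan  nan  nan  nan  nan  nan  nan  nan  nan  nan  nan] -0.34396982890521643
front [-50.  -50.  -50.  -50.  -50.  -50.  -49.7 -49.7 -50.  -49.7 -49.7 -49.9
 -49.7] -0.28812616779362843
```

```bash
python3 -m inch '[{"dp":[0.04,-0.06,0.2],"rotation":[0,0,0],"jaw":-0.4},{"dp":[0,0,0.4],"rotation":[0,0,0],"jaw":-0.4},{"dp":[0,0,0.5],"rotation":[0,0,0],"jaw":-0.4},{"dp":[0,0,0.5],"rotation":[0,0,0],"jaw":-0.4},{"dp":[0,0,0.35],"rotation":[0,0,0],"jaw":-0.4},{"dp":[0,0,0.2],"rotation":[0,0,0],"jaw":-0.4},{"dp":[0,0,0.1],"rotation":[0,0,0],"jaw":-0.4},{"dp":[0,0,0],"rotation":[0,0,0],"jaw":-0.4},{"dp":[0,0,0],"rotation":[0,0,0],"jaw":-0.4},{"dp":[0,0,0],"rotation":[0,0,0],"jaw":-0.4}]'
cat > chk.py <<'E'
from m import *
plan([.5214,-.3182,.1227],14.0)
s=status.read_state(); t=s['eef_pos']*1000
a=np.radians(14); M=np.array([[np.cos(a),np.sin(a)],[-np.sin(a),np.cos(a)]])
c=grab('wrist','wchk.png'); w=cloud(c)
for nm,z0,z1,box in (('rim',.036,.045,(150,60,410,260)),('modtop',t[2]/1e3+.012,t[2]/1e3+.024,(205,225,355,400))):
    u0,v0,u1,v1=box; p=w[v0:v1,u0:u1].reshape(-1,3); z=p[(p[:,2]>z0)&(p[:,2]<z1)]; q=(z[:,:2]*1000-t[:2])@M.T
    f=np.median([q[(q[:,1]>y)&(q[:,1]<y+4),0].min() for y in range(-18,18,4)])
    k=[q[(q[:,0]>f+x)&(q[:,0]<f+x+2),1] for x in range(2,14,2)]; k=[(i.min(),i.max()) for i in k if len(i)]
    print('wrist',nm,len(q),'z',round(np.median(z[:,2])*1000,1),'front',round(f,1),'sides',np.round(k,1).tolist())
c=grab('scene','schk.png'); w=cloud(c); p=w.reshape(-1,3)
q=(p[:,:2]*1000-t[:2])@M.T; z=p[:,2]*1000
near=(abs(q)<[70,60]).all(1)
for nm,lo,hi in (('rim',37,43),('mod',62,110)):
    k=q[near&(z>lo)&(z<hi)]; print('scene',nm,len(k),np.round(np.percentile(k,[1,99],axis=0),1).tolist())
E
python3 chk.py; python3 -c "
import cv2; i=cv2.imread('pics/schk.png'); cv2.imwrite('pics/schk2.png',cv2.resize(i[100:190,170:290],None,fx=6,fy=6,interpolation=cv2.INTER_CUBIC))"
```

```text
clock: 25.62
eef_pos: [0.5222, -0.3202, 0.1393]
ee_rot: [0.001, -0.122, 0.993, -0.001]
contact_force: [0.3, 0.6, -5.3]
grip_width: 0.0451
finger_force: 62.6
t 25.62 tcp [ 522.2 -320.2  139.3] tooly 104.0 turn units [-0.03  0.02  0.  ] dp units [0.008 0.054 0.414] mm [ 0.3  2.2 16.6] w 0.0451 F [ 0.3  0.6 -5.3] j [-0.62  0.45  1.57 -0.    1.12 -2.43]
wrist rim 2022 z 40.5 front -50.2 sides [[-31.7, 37.2], [-31.7, 37.4], [-31.9, 37.5], [-32.0, 37.6], [-32.1, 37.8], [-32.1, 37.8]]
wrist modtop 21267 z 158.3 front -37.8 sides [[-22.3, 23.5], [-22.3, 23.7], [-22.4, 23.3], [-22.5, 23.5], [-22.3, 23.7], [-22.6, 23.3]]
scene rim 147 [[-52.3, -32.9], [46.8, 41.3]]
scene mod 332 [[-39.9, -19.8], [36.4, 27.4]]
```

View pics/schk2.png

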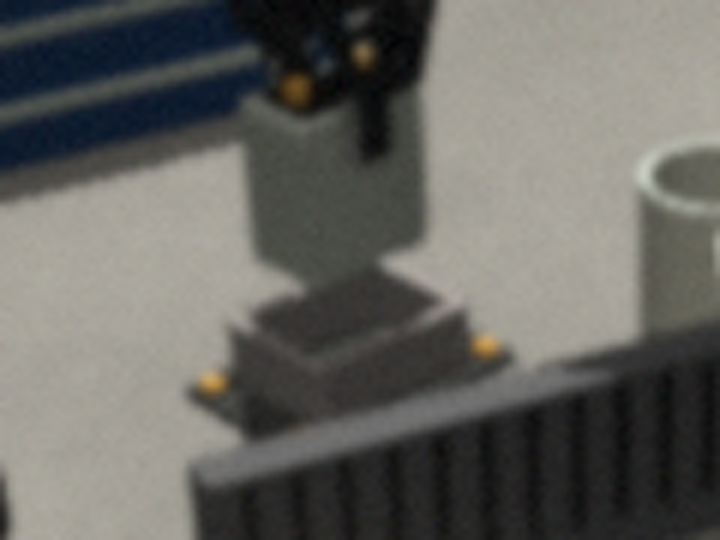

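The crop shows the module upright above the bay (opening around (345,315)), with its bottom edge about 30 mm over the rim. The wrist, top and scene measurements call for roughly 1.2 mm and 2.2 mm sideways and 17 mm down.

```bash
python3 -m inch '[{"dp":[0.03,0.055,0],"rotation":[0,0,0],"jaw":-0.4},{"dp":[0,0,0.1],"rotation":[0,0,0],"jaw":-0.4},{"dp":[0,0,0.15],"rotation":[0,0,0],"jaw":-0.4},{"dp":[0,0,0.1],"rotation":[0,0,0],"jaw":-0.4},{"dp":[0,0,0.07],"rotation":[0,0,0],"jaw":-0.4},{"dp":[0,0,0],"rotation":[0,0,0],"jaw":-0.4},{"dp":[0,0,0],"rotation":[0,0,0],"jaw":-0.4},{"dp":[0,0,0],"rotation":[0,0,0],"jaw":-0.4},{"dp":[0,0,0],"rotation":[0,0,0],"jaw":-0.4}]'
python3 chk.py
python3 - <<'E'
from m import *
c=grab('top'); w=cloud(c); s=status.read_state(); t=s['eef_pos']*1000
a=np.radians(14); M=np.array([[np.cos(a),np.sin(a)],[-np.sin(a),np.cos(a)]])
p=w.reshape(-1,3); q=(p[:,:2]*1000-t[:2])@M.T; z=p[:,2]*1000; n=(abs(q)<[70,60]).all(1)
for lo,hi in ((36,43),(134,146)):
    k=q[n&(z>lo)&(z<hi)]; print('top',lo,len(k),np.round(np.percentile(k,[1,99],axis=0),1).tolist())
E
```

```text
clock: 26.47
eef_pos: [0.5199, -0.3181, 0.1215]
ee_rot: [0.0, -0.122, 0.993, -0.0]
contact_force: [-0.8, -0.7, -5.2]
grip_width: 0.0452
finger_force: 62.6
t 26.47 tcp [ 519.9 -318.1  121.5] tooly 104.0 turn units [-0.01  0.   -0.  ] dp units [-0.037 -0.012 -0.031] mm [-1.5 -0.5 -1.2] w 0.0452 F [-0.8 -0.7 -5.2] j [-0.62  0.47  1.59 -0.    1.08 -2.43]
wrist rim 2328 z 40.5 front -48.4 sides [[-34.3, 34.9], [-34.4, 35.0], [-34.4, 35.0], [-34.6, 35.3], [-34.8, 34.7], [-34.2, 34.8]]
wrist modtop 21276 z 140.5 front -37.8 sides [[-22.6, 23.6], [-22.2, 23.7], [-22.7, 23.4], [-22.0, 23.4], [-22.2, 23.6], [-22.6, 23.4]]
scene rim 114 [[-49.6, -34.8], [48.3, 37.7]]
scene mod 443 [[-39.9, -20.1], [36.3, 27.8]]
top 36 151 [[-46.5, -31.2], [48.8, 34.4]]
top 134 149 [[-35.4, -9.5], [36.8, 23.2]]
```

The module is centred within about 1 mm, with a gap of roughly 14 to 15 mm. I'll raise it a hair, settle, and take a last look before handing in.

```bash
python3 -m inch '[{"dp":[0,0,-0.012],"rotation":[0,0,0],"jaw":-0.4},{"dp":[0,0,0],"rotation":[0,0,0],"jaw":-0.4},{"dp":[0,0,0],"rotation":[0,0,0],"jaw":-0.4},{"dp":[0,0,0],"rotation":[0,0,0],"jaw":-0.4},{"dp":[0,0,0],"rotation":[0,0,0],"jaw":-0.4},{"dp":[0,0,0],"rotation":[0,0,0],"jaw":-0.4}]'
python3 -c "
from m import *
c=grab('scene','fin.png'); plan([.52,-.318,.122],14)
i=cv2.imread('pics/fin.png'); cv2.imwrite('pics/fin2.png',cv2.resize(i[90:340,160:440],None,fx=2.4,fy=2.4,interpolation=cv2.INTER_CUBIC))"
```

```text
clock: 27.12
eef_pos: [0.5197, -0.3179, 0.1218]
ee_rot: [-0.0, -0.122, 0.993, 0.0]
contact_force: [-1.2, 1.1, -5.4]
grip_width: 0.0448
finger_force: 62.6
t 27.17 tcp [ 519.6 -317.9  121.8] tooly 104.0 turn units [ 0. -0. -0.] dp units [-0.008 -0.004 -0.006] mm [-0.3 -0.2 -0.2] w 0.0454 F [ 0.2 -0.3 -4.7] j [-0.62  0.47  1.59 -0.    1.09 -2.43]
```

View pics/fin2.png

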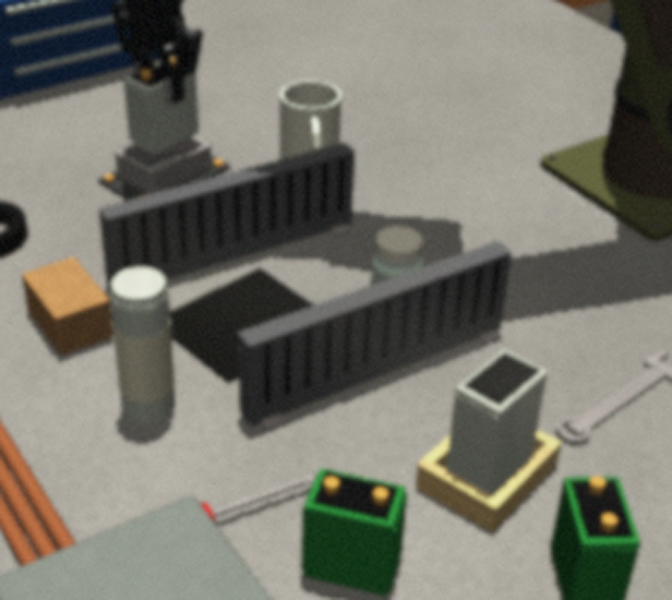

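The old module stands upright in the cradle at (490,430). The new one is held still and centred over the bay at (162,115), and everything else is in place. Handing in.

```bash
python3 -c "
from plant import env
print(env.close_job())"
```

```text
the job is handed in; nothing more can be done
None
```

I handed the job in at about 27 s: the old module stands upright in the cradle, and the new one is held still about 14–15 mm above the bay rim, squared up and centred to about 1 mm by the cameras; I saw no bumps and no verdict was returned.

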